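Hang the wide check weight on the spring scale

ROBOT

A 6-joint arm with a two-finger parallel gripper is mounted at the origin on a cart in front of the work surface, level with it; the furniture and walls round the work are solid. World frame = base frame: x ahead of the robot, y to its left, z up, the work surface at z = 0. Lengths are in mm, angles in rad, forces in N, time in s.
With the tool pointing down it reaches from about 375 to 900 mm from the base axis. Payload 3.1 kg.
Tool frame: the origin (TCP) lies at the very end of the fingers, on their centre line; the grasp point (between the pads) lies 19 mm behind it; z points along the fingers, y is the line along which they close (so a half turn about z gives the same grasp; the last joint's range is limited). The gripper opens to 85 mm and grips with 20 to 120 N. Pads are 22 mm wide; open, the fingers measure 114 mm over their backs; the gripper's body (76 mm by 85 mm) begins 54 mm behind the grasp point. The pads swing forward as they close: fully open they stand 13 mm farther back than shut.
Start: joints at [-1.512, 0.527, 1.433, -0, 1.181, -0.178], TCP at [147.253, -607.382, 231.31] pointing down, gripper open.
Joint ranges: [-3.08, 3.08], [-0.75, 2.2], [0.22, 2.44], [-1.43, 4.57], [0, 2.65], [-2.85, 2.85]. Speed limits (rad/s): [2.79, 2.79, 3.14, 3.14, 3.14, 3.14].

INTERFACE

Orientations are given as a 3x3 rotation matrix whose columns are the frame's x, y, z axes.
In Python, from plant import env, kinematics, optics gives the robot as it stands. Calls block until the motion is done:
- env.move_pose(position, orientation): joint-space move of the TCP to a pose.
- env.servo_line(position, frame=None, feed=150, force_limit=None): straight line of the TCP; frame=None keeps the orientation; feed is the mean speed in mm/s. With force_limit (N) it stops when the force on the tool has changed by that much, and returns True; else False.
- env.move_joints(angles): joint-space move.
- env.gripper_to(opening): opening from 0.0 (shut) to 1.0 (fully open); the grip force is fixed at half the most; returns when the fingers have stopped.
- env.hold(seconds).
- kinematics.ik(position, orientation): joint angles nearest the present ones, or None.
- optics.capture(name): name is "scene" or "side" or "wrist"; returns (picture, depth): 384x512x3 uint8, red, green, blue; 384x512 float32, mm along the optical axis (not along the pixel's ray), 0 where there is no reading.
- optics.calibration(name): a dict with "vertical_fov" (degrees; the focal length in pixels is half the picture's height over the tangent of half this angle, whatever the lens; pixels are square), "cx", "cy" (the principal point, pixels), "k1" (the pictures are not rectified: a ray, as slopes to the right and down, at radius r is drawn at 1 + k1 r^2 times it, then the intrinsics apply), "world_to_cam" (4x4, takes a point from world to camera coordinates). Camera axes: x right, y up, looking along -z (the intrinsics and any distortion apply to the point x, -y, -z); pixel columns grow to the right and rows downward; lengths in mm; the calibration is good to about 2 mm. A picture is of the moment at which its call begins: read the wrist's pose just before it. calibration takes no time and is no camera call; for the wrist camera it gives the pose at the moment of the call.
A pose or a line that the arm cannot do raises env.PlanningError and nothing moves.
- env.sign_off(): hands the job in; it is judged then, once.
Readings, each from a call of its own:
- env.read_clock(): time.
- env.read_joints(): joint angles.
- env.read_joint_velocities(): joint speeds.
- env.read_tau(): joint torques, N m.
- env.read_tcp_pos(): TCP position.
- env.read_tool_rot(): TCP orientation.
- env.read_wrist_force(): force on the tool from outside, world axes, zero at the start.
- env.read_ft_torque(): the same for the moment, N m.
- env.read_grip_width(): opening from 0.0 (shut) to 1.0 (fully open).
- env.read_gripper_force(): force on a finger pad.
Only numpy, scipy, OpenCV 4.12 (cv2) and the standard library are available. Lean on these libraries where they do the work, as an engineer would, in place of code of your own. Each camera call takes 0.05 s, during which the arm holds its last target. There are 200 camera calls.

TASK

Check the spring hook scale: pick up the wide, squat check weight by its tab and hang it by its stirrup on the scale's hook. Keep hold of it while you lower it gently, until the spring has given way and carries the weight and the hook is still; only then let go and lift away, without dropping the weight on the hook or dragging the hook down to its stop. Leave the slim check weight standing where it is.

Things in the scene. Friction and masses are not known exactly. Their poses are not given: they have to be found in the camera images.
- wide_weight_grip (a point): Grip point of the wide check weight: squat metal disc (66 dia, 30 tall) with an upright stirrup (closed loop of strap) and a tab on top. Point is in the tab, 114 above the underside, 18 below the top. Tab 24 (x) x 12 (y; pinch here) x 40 tall. Stirrup opening faces x, 51 wide (y), 50 high; strap 16 along x; the top strap's lower face is 28 below the point. 0.31-0.41 kg. Symmetric. All mm.
- slim_weight_grip (a point): Grip point of the slim check weight, a bystander that stays where it stands: same stirrup and tab, but on a slimmer, taller metal body (38 mm diameter, 50 mm tall); point 134 mm above its underside. The two weights stand upright on the bench and may have changed places.
- hook_seat (a point): Middle of the hook's seat (top face), 175 mm up unloaded; sinks with the hook. Hook: level steel arm 14 wide, 8 thick, from a column (150 behind, 275 tall) toward the robot. x: from the hook's open end to the column, z up. Seat 50 long, between an upturned tip (25 to 32 in front, 12 high) and a rib (25 behind, 8 high); the stirrup passes over the tip along x. Spring tube 122 behind. All mm.
- hook (a joint): How far the sprung hook is drawn down, in m: 0 unloaded, 0.045 at its stop. Spring 160 N/m, lightly damped: the wide weight alone draws it down 18 to 26 mm (about 22 mm); it bounces if the weight is dropped on it.
Things that resemble listed ones, but are neither listed nor needed, are in the scene too. Leave any pink or purple look-alike of the part that bears wide_weight_grip alone.

How it is judged:
By the outcome, as a careful person would: the job done as asked, in the order asked, and still so for the second after the job is handed in, with the robot touching nothing.
It also fails if it takes over 46 s, if anything falls off the work surface, if the arm or the gripper's body presses on something with over 40 N, if the wrist force passes 120 N, or if a joint passes its speed limit or range.

## Working session

There is one attempt and no reset: what is moved stays moved. The work goes in short steps, each a Python script; the robot and the scene stay as the last script left them, time stands still between calls to the robot, and variables do not carry over. Pictures are saved under pics/ and viewed, at most 10 in all, crops included, and the job is handed in when it is done.

```bash
ls; mkdir -p pics
cat > h.py <<'E'
import numpy as np, cv2
from plant import env, kinematics, optics
def cloud(name):
    c=optics.calibration(name); p,d=optics.capture(name)
    h,w=d.shape; f=h/2/np.tan(np.radians(c["vertical_fov"])/2)
    K=np.array([[f,0,c["cx"]],[0,f,c["cy"]],[0,0,1.]])
    v,u=np.mgrid[:h,:w]
    n=cv2.undistortPoints(np.stack([u,v],-1).reshape(-1,1,2).astype(float),K,np.array([c["k1"],0,0,0.])).reshape(h,w,2)
    P=np.stack([n[...,0]*d,-n[...,1]*d,-d,np.ones_like(d)],-1)@np.linalg.inv(c["world_to_cam"]).T
    P=P[...,:3].copy(); P[d==0]=np.nan
    return p,P
def save(fn,p): cv2.imwrite("pics/"+fn,cv2.cvtColor(p,cv2.COLOR_RGB2BGR))
E
python3 - <<'E'
from h import *
ps=[]
for n in("scene","side"):
    p,P=cloud(n); np.save(n+".npy",P); np.save(n+"_p.npy",p); ps.append(p)
im=np.hstack(ps); save("a.png",cv2.resize(im,(800,300),interpolation=cv2.INTER_AREA)); save("s.png",cv2.resize(ps[0],(768,576)))
print(env.read_clock())
E
```

```text
pics
0.1
```

View pics/a.png

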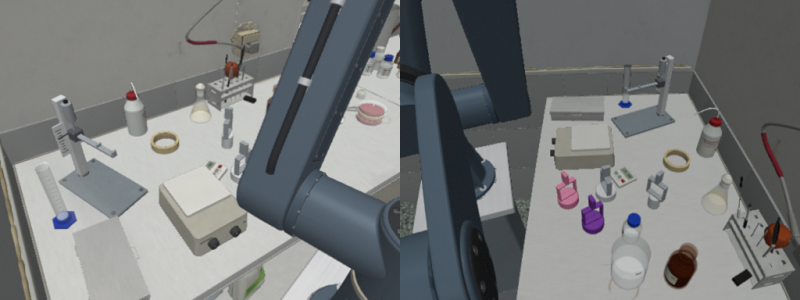

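View pics/s.png

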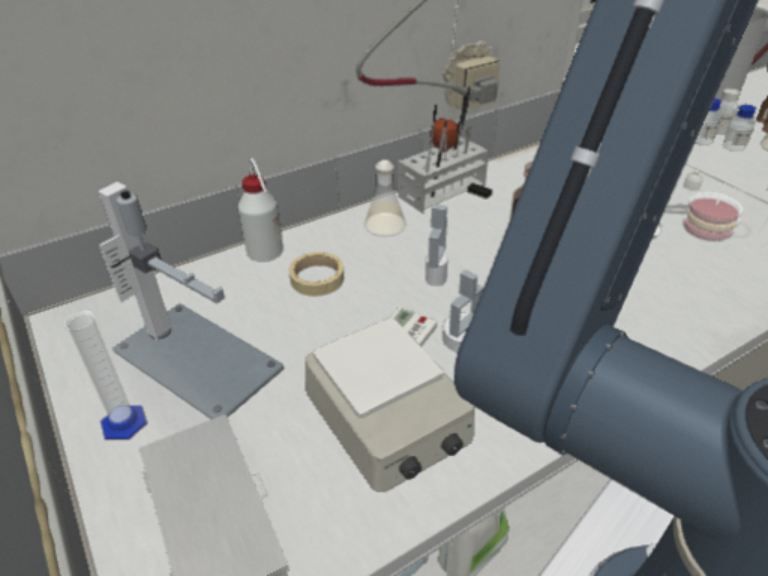

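The scene view shows the stand with its hook arm from about (145,258) to (220,295) in the enlarged picture. The squat weight is at about (462,315) and the slim one at about (437,245). In the side view the squat weight is at about (264,237) full-scale, with the pink and purple look-alikes to its left and below. Next I measure these.

Run:
```python
from h import *
def rep(P,m,s):
    q=P[m]; 
    if len(q)==0: print(s,0);return
    print(s,len(q),'med',np.nanmedian(q,0).round(1),'lo',np.nanpercentile(q,3,0).round(1),'hi',np.nanpercentile(q,97,0).round(1))
S=np.load("scene.npy");D=np.load("side.npy")
for n,P,(u,v) in(("sc",S,(310,212)),("sd",D,(264,237)),("sc slim",S,(291,163)),("sd slim",D,(328,243))):
    w=np.zeros(P.shape[:2],bool); w[v-45:v+40,u-22:u+22]=1
    z=P[...,2]
    rep(P,w&(z>20)&(z<34),n+" disc"); rep(P,w&(z>98)&(z<140),n+" tab"); rep(P,w&(z>129)&(z<160),n+" top")
    rep(P,w&(z>45)&(z<95),n+" stirrup")
    q=P[w&(z>98)&(z<160)]; 
    if len(q)>5:
        r=cv2.minAreaRect(q[:,:2].astype(np.float32)); print(r)
        q=P[w&(z>40)&(z<140)];r=cv2.minAreaRect(q[:,:2].astype(np.float32)); print('all',r, np.degrees(np.arctan2(*np.linalg.eigh(np.cov(q[:,:2].T))[1][::-1,1])))
# hook: scene window
for n,P,(u0,u1,v0,v1) in(("sc",S,(95,155,165,205)),("sd",D,(310,350,70,100)),):
    w=np.zeros(P.shape[:2],bool); w[v0:v1,u0:u1]=1
    m=w&(P[...,2]>160)&(P[...,2]<195); rep(P,m,n+" hook")
    q=P[m][:,:2]
    if len(q)>5:
        l=cv2.fitLine(q.astype(np.float32),cv2.DIST_HUBER,0,.01,.01).ravel(); print(l); t=(q-l[2:])@l[:2]; print(t.min(),t.max(), l[2:]+t.min()*l[:2], l[2:]+t.max()*l[:2])
sd=np.load("side_p.npy"); a=cv2.resize(sd[60:300,180:360],None,fx=2.4,fy=2.4,interpolation=cv2.INTER_CUBIC); save("b.png",a)
```

```text
sc disc 174 med [ 450.9 -183.2   28.3] lo [ 423.8 -288.6   20.6] hi [ 553.5 -167.    33.6]
sc tab 168 med [ 434.4 -195.1  119.6] lo [ 425.2 -204.2   99.7] hi [ 447.7 -192.3  131.9]
sc top 40 med [ 436.  -198.7  131.1] lo [ 426.1 -204.3  129.3] hi [ 448.2 -194.3  132.1]
sc stirrup 406 med [ 436.1 -179.4   78.8] lo [ 368.1 -294.    47.1] hi [558.1 -50.1  92.9]
((436.4862976074219, -198.60507202148438), (24.92396354675293, 13.88183879852295), 4.821627616882324)
all ((445.6993408203125, -190.44252014160156), (74.20039367675781, 326.1253356933594), 39.82038116455078) 129.7957747608418
sd disc 508 med [ 428.2 -207.    30. ] lo [ 368.4 -278.6   20.8] hi [496.6 -89.9  33.5]
sd tab 289 med [ 426.8 -207.6  122.8] lo [ 361.7 -305.1  100. ] hi [ 448.4 -197.2  133.7]
sd top 111 med [ 373.5 -284.2  132.3] lo [ 362.8 -304.7  129.7] hi [ 448.5 -196.1  134.2]
sd stirrup 769 med [ 440.7 -101.7   73.6] lo [ 374.4 -297.1   46.3] hi [496.3 -76.9  93.8]
((402.5517578125, -248.09375), (138.997314453125, 24.839731216430664), 52.01240158081055)
all ((424.7961120605469, -195.01283264160156), (251.392517089843
[... 1039 characters left out ...]
.4 -262.2   91.8]
((515.1803588867188, -317.0662841796875), (141.6367645263672, 59.9666748046875), 30.9855899810791)
all ((533.0087890625, -330.67333984375), (150.0401153564453, 58.324100494384766), 54.40771484375) 59.30234179917875
sc hook 546 med [691.  104.7 174.5] lo [610.   93.1 166.1] hi [755.1 121.7 185.2]
[9.9479944e-01 1.0185332e-01 6.8359460e+02 1.0521977e+02]
-76.06287456732824 80.41661595298538 [607.92729984  97.47251615] [763.59300862 113.41047154]
sd hook 310 med [816.5 294.4 181.9] lo [777.2 110.5 160.6] hi [892.2 309.7 194.2]
[2.6054206e-01 9.6546251e-01 8.1159393e+02 2.5147540e+02]
-151.60410514538447 52.568557752437464 [772.0946865  105.10732359] [825.29025369 302.22837433]
```

View pics/b.png

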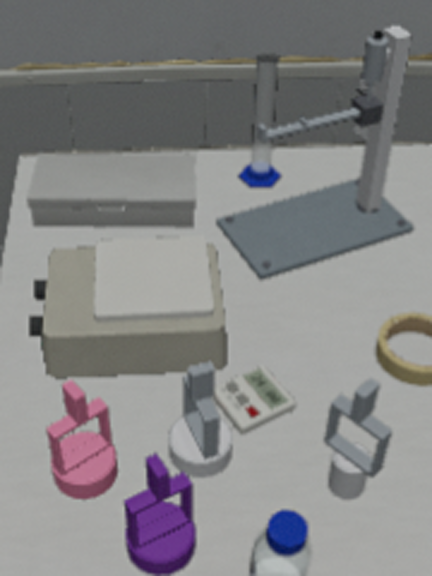

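Run:
```python
from h import *
S=np.load("scene.npy");D=np.load("side.npy")
A=np.vstack([S.reshape(-1,3),D.reshape(-1,3)]);A=A[~np.isnan(A[:,0])]
print("max z, rows x 300..900, cols y -700..300")
for x in range(100,900,50):
    print(x,[int(np.percentile(q[:,2],98)) if len(q:=A[(abs(A[:,0]-x-25)<25)&(abs(A[:,1]-y-25)<25)])>8 else -1 for y in range(-700,300,50)])
m=S[(abs(S[...,0]-680)<60)&(abs(S[...,1]-105)<25)&(S[...,2]>171)&(S[...,2]<181)]
l=cv2.fitLine(m[:,:2].astype(np.float32),cv2.DIST_HUBER,0,.01,.01).ravel();print(l,np.median(m[:,2]))
R=env.read_tool_rot();print(R.round(3))
for yaw in(4.8,4.8+180):
    c,s=np.cos(np.radians(yaw)),np.sin(np.radians(yaw))
    T=np.array([[c,s,0],[s,-c,0],[0,0,-1.]])
    print(yaw,kinematics.ik([436,-199,250],T),kinematics.ik([640,101,210],T))
c=optics.calibration("wrist");W=np.linalg.inv(c["world_to_cam"]);print(W.round(2),c["vertical_fov"])
```

```text
max z, rows x 300..900, cols y -700..300
100 [0, 1, 2, 1, 559, 1, 1, -1, -1, -1, 2, 2, 1, 328, 330, 309, 3, 3, -1, -1]
150 [0, 572, 591, 610, 632, 656, 642, 2, 2, 609, 549, 558, 562, 489, 406, 325, 0, -1, -1, -1]
200 [0, 571, 586, 592, 1, 2, 2, 2, 2, 606, 526, 437, 562, 520, 439, 350, -1, -1, -1, -1]
250 [1, 1, 1, 1, 2, 2, 2, 2, 2, 599, 532, 441, 553, 495, 410, 328, 2, 1, -1, -1]
300 [8, 1, 1, 1, 2, 2, 2, 88, 91, 95, 132, 2, 75, 76, 75, 74, 2, 1, 50, 49]
350 [-1, -1, -1, 114, 123, 124, 2, 130, 133, 2, 25, 2, 93, 94, 93, 88, 2, 2, 50, 51]
400 [-1, -1, -1, 122, 122, 123, 100, 3, 2, 132, 131, 2, 94, 95, 94, 93, 1, 50, 51, 51]
450 [-1, -1, 2, 95, 123, 124, 101, 93, 2, 32, 30, 73, 94, 94, 94, 74, 2, 51, 51, 51]
500 [-1, -1, 2, 152, 152, 2, 2, 2, 109, 2, 19, 19, 76, 94, 94, 2, 2, 51, 52, 51]
550 [-1, -1, 2, 90, 2, 2, 3, 112, 152, 2, 12, 3, 3, 3, 11, 13, 15, 51, 51, 51]
600 [0, 2, 2, 2, 2, 2, 2, 2, 2, 2, 2, 3, 3, 3, 15, 184, 175, 14, 2, 1]
650 [1, 84, 86, 74, 3, 236, 2, 2, 2, 2, 26, 26, 3, 3, 14, 177, 179, 13, 190, 189]
700 [244, 242, 225, 236, 174, 167, 139, 137, 2, 2, 26, 26, 3, 3, 13, 17
[... 362 characters left out ...]
[ 0.972  0.236 -0.   ]
 [ 0.236 -0.972  0.002]
 [ 0.    -0.002 -1.   ]]
4.8 [-6.61907414e-01  3.06430402e-01  1.76500863e+00 -4.44089210e-16
  1.07015363e+00  8.25113108e-01] [-1.56449513e-02  5.81530581e-01  1.39312210e+00 -4.44089210e-16
  1.16693997e+00  1.47137557e+00]
184.8 [-6.61907414e-01  3.06430402e-01  1.76500863e+00 -4.44089210e-16
  1.07015363e+00 -2.31647955e+00] [-1.56449513e-02  5.81530581e-01  1.39312210e+00 -4.44089210e-16
  1.16693997e+00 -1.67021708e+00]
[[ 2.4000e-01  9.2000e-01  3.0000e-01  2.2486e+02]
 [-9.7000e-01  2.2000e-01  7.0000e-02 -5.8704e+02]
 [-0.0000e+00 -3.1000e-01  9.5000e-01  3.7269e+02]
 [ 0.0000e+00  0.0000e+00  0.0000e+00  1.0000e+00]] 63.18623999404167
```

```bash
cat >> h.py <<'E'
def rot(yaw):  # flipped: tool x = -x of the yawed frame
    c,s=np.cos(np.radians(yaw+180)),np.sin(np.radians(yaw+180))
    return np.array([[c,s,0],[s,-c,0],[0,0,-1.]])
E
python3 - <<'E'
from h import *
env.gripper_to(0.55)
env.move_pose([436,-199,240],rot(4.8)); env.hold(.3)
p,P=cloud("wrist"); save("w.png",p); np.save("w.npy",P)
z=P[...,2]; near=np.hypot(P[...,0]-436,P[...,1]+199)<50
for lo,hi in((126,140),(86,96),(25,35)):
    q=P[near&(z>lo)&(z<hi)]
    if len(q)>5: print(lo,len(q),q.mean(0).round(1),cv2.minAreaRect(q[:,:2].astype(np.float32)))
    if lo==25: 
        print(cv2.minEnclosingCircle(q[:,:2].astype(np.float32)))
print(env.read_clock(),env.read_tcp_pos(),env.read_wrist_force())
E
```

```text
126 386 [ 435.4 -200.8  131.2] ((436.1478576660156, -200.67550659179688), (23.284591674804688, 12.00080394744873), 1.412664771080017)
86 823 [ 435.7 -200.9   91.4] ((434.5388488769531, -200.9296875), (20.046348571777344, 60.99959182739258), 2.1531381607055664)
25 1116 [ 421.4 -201.5   29.8] ((434.8919982910156, -203.76931762695312), (58.395973205566406, 64.66410827636719), 67.55866241455078)
((436.3424377441406, -200.84744262695312), 32.71084213256836)
2.7667 [ 435.91976069 -199.34785699  239.92923901] [ 4.71022411e-01 -1.30241747e-04  3.97452182e-01]
```

View pics/w.png

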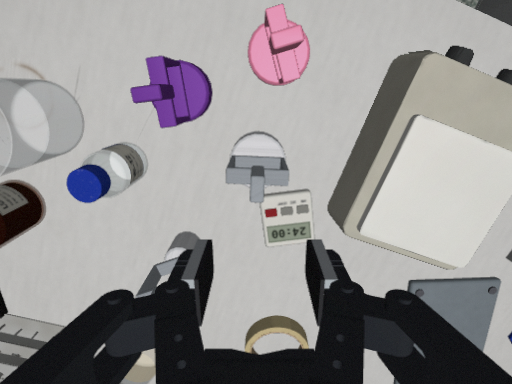

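The wide weight, at about (257,170), lies at (436,-200.8) with yaw about 2°. Its heights come out right: top 131, strap 91, disc 30. The slim weight is clear of the fingers, so I grasp.

Run:
```python
from h import *
R=rot(2)
env.servo_line([436,-200.8,180],frame=R,feed=120)
env.hold(.3); f0=env.read_wrist_force()
hit=env.servo_line([436,-200.8,97],feed=80,force_limit=8); print(hit,env.read_tcp_pos())
if not hit:
    env.gripper_to(0.0); print(env.read_grip_width(),env.read_gripper_force())
    env.servo_line([436,-200.8,215],feed=80); env.hold(.5)
    F=np.mean([(env.hold(.05),env.read_wrist_force())[1] for _ in range(10)],0); np.save("f0.npy",f0); np.save("f1.npy",F)
    print(f0,F,env.read_grip_width(),env.read_clock())
    p,P=cloud("wrist"); save("g.png",p)
```

```text
False [ 436.3148857  -201.03895261   97.37082337]
0.13438621362154068 59.280940890312195
[-0.18443661 -0.09169152  0.54422832] [ 0.0700831  -0.10209091 -2.96231021] 0.13498291228607742 7.9333
```

View pics/g.png

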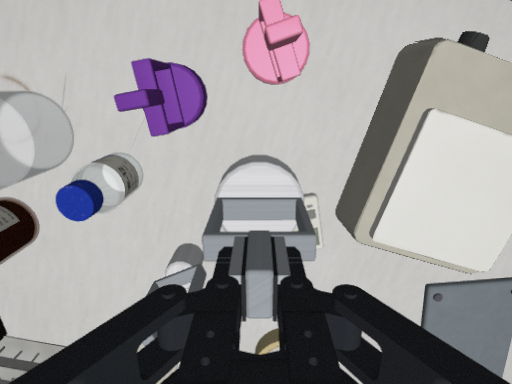

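The weight is held, about 3.5 N (0.36 kg), with the stirrup square in the view. Next I carry it to just in front of the hook tip and look again.

Run:
```python
from h import *
R=rot(5.97)
env.servo_line([436,-200.8,232],feed=120)
env.servo_line([530,88.8,232],frame=R,feed=140)
env.servo_line([530,88.8,215],feed=80); env.hold(.4)
print(env.read_tcp_pos(),env.read_clock())
for n in("scene","side","wrist"):
    p,P=cloud(n); np.save(n+"2.npy",P); save(n+"2.png",p)
    z=P[...,2]; m=(P[...,0]>590)&(P[...,0]<745)&(abs(P[...,1]-103)<22)&(z>168)&(z<200)
    q=P[m]; print(n,len(q))
    if len(q)<30: continue
    l=cv2.fitLine(q[:,:2].astype(np.float32),cv2.DIST_HUBER,0,.01,.01).ravel(); d=l[:2]*np.sign(l[0]); print(l)
    t=(q[:,:2]-[640,100.3])@[.9946,.104]; s=(q[:,:2]-[640,100.3])@[-.104,.9946]
    for a in range(-45,90,5):
        k=(t>=a)&(t<a+5)
        if k.sum()>3: print(a,k.sum(),np.percentile(s[k],[5,50,95]).round(1),np.percentile(q[k,2],[5,50,95]).round(1))
a=cv2.imread("pics/scene2.png")[110:290,50:290];b=cv2.imread("pics/side2.png")[50:230,240:400]
cv2.imwrite("pics/c.png",np.hstack([cv2.resize(a,(440,330)),cv2.resize(b,(293,330))]))
```

```text
[530.15539859  88.79831776 215.26636463] 11.3583
scene 399
[9.93355393e-01 1.15086958e-01 6.69063171e+02 1.03954216e+02]
-35 20 [-6.5 -1.6  2.5] [172.1 180.2 185.8]
-30 38 [-7.   0.   4.5] [169.9 179.9 186.8]
-25 6 [-2.3  3.7  4.1] [169.5 172.2 182.6]
-20 7 [0.6 3.8 4.6] [169.9 172.7 175.6]
-15 13 [-5.3  0.6  4.3] [171.5 173.8 175.7]
-10 15 [-7.8 -1.3  4.6] [169.7 173.9 175.1]
-5 14 [-6.   0.6  4.5] [170.3 174.  174.9]
0 16 [-7.6  0.1  5. ] [168.7 173.6 175.5]
5 16 [-7.1  0.5  4. ] [171.1 174.1 176.3]
10 13 [-6.7 -0.6  5.2] [170.7 174.  175.2]
15 15 [-7.2 -0.5  4.6] [171.  173.8 175.5]
20 13 [-6.  -1.8  5. ] [170.5 174.4 176.4]
25 35 [-7.  -0.7  4.9] [173.1 177.9 183.2]
30 8 [-4.1  4.2  4.8] [168.6 173.3 182.3]
35 7 [2.1 4.1 5.3] [169.7 173.5 175.1]
40 13 [-6.7  0.5  4.9] [170.8 174.4 176. ]
45 14 [-8. -0.  5.] [170.9 173.9 174.6]
50 12 [-7.1  0.7  5.1] [170.5 174.1 175.3]
55 14 [-7.  -0.4  4.7] [170.9 173.7 174.9]
60 13 [-5.8  1.8  5.2] [170.9 174.4 176. ]
65 12 [-6.5 -1.7  4.2] [171.6 174.3 176. ]
70 12 [-6.2  1.   5.2] [171.  173.9 175.1]
75 13 [-7.   2.   5.4] [170.  173.8 174.9]
[... 866 characters left out ...]
 174.1 176.1]
50 5 [-11.3  -6.7  -2.8] [172.2 174.9 176. ]
55 7 [-11.2  -7.9  -0.1] [169.6 173.6 175.4]
60 6 [-12.1  -8.3   2.3] [170.  172.7 175.7]
65 7 [-9.9 -6.5  0.4] [172.1 174.5 175.6]
70 7 [-13.3 -11.2  -1.1] [169.2 174.2 176.2]
75 7 [-10.9  -5.    2.1] [172.1 174.3 175.8]
80 4 [-8.7 -7.6  0.2] [172.7 174.4 175.9]
85 7 [-10.8  -9.9  -0.4] [169.9 173.5 175.7]
wrist 611
[9.8922694e-01 1.4639020e-01 6.1759509e+02 9.5833023e+01]
-35 117 [-6.6 -2.5  1.8] [171.6 177.9 184.9]
-30 292 [-8.2 -1.8  3.8] [170.  182.8 187. ]
-25 13 [-6.2 -2.4  2. ] [185.4 185.9 186.5]
-15 62 [-8.6 -1.9  4. ] [173.5 174.8 175.8]
-10 86 [-7.9 -1.9  4. ] [173.8 174.6 175.4]
-5 41 [-7.9 -1.2  3.3] [173.6 174.5 175.2]
```

View pics/c.png

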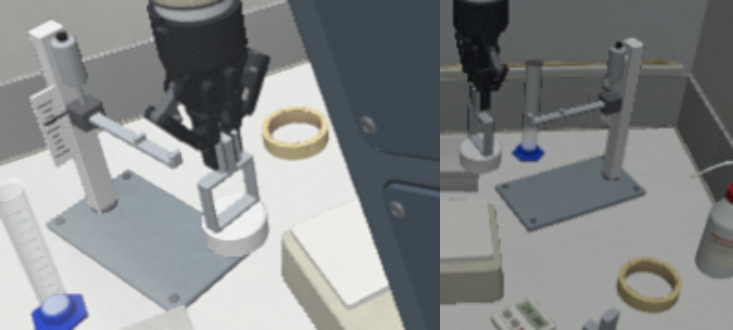

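The weight hangs in front of the hook tip with the stirrup facing the arm. The wrist view puts the hook centre line about 2 mm to the right of the first estimate, and the tip and rib positions confirm the seat at about (640.2, 98.3). Now I thread it on and lower.

```bash
cat >> h.py <<'E'
seat=np.array([640.2,98.3]); ax=np.array([.9946,.104])
def fz(n=8): return np.mean([(env.hold(.05),env.read_wrist_force())[1] for _ in range(n)],0)
E
python3 - <<'E'
from h import *
env.servo_line([*(seat-110*ax),215],feed=60)
hit=env.servo_line([*seat,215],feed=70,force_limit=4); env.hold(.4)
F=fz(); np.save("fpre.npy",F); print(hit,env.read_tcp_pos(),F)
if not hit:
    env.servo_line([*seat,190],feed=50); env.hold(.3); print(fz(),env.read_tcp_pos())
    for z in(184,176,168):
        env.servo_line([*seat,z],feed=20); env.hold(.2); print(z,env.read_tcp_pos()[2],fz(4).round(2),env.read_clock())
p,P=cloud("side"); save("side3.png",p); q,_=cloud("scene"); save("scene3.png",q)
a=q[110:290,50:290];b=p[50:230,240:400]
save("d.png",np.hstack([cv2.resize(a,(440,330)),cv2.resize(b,(293,330))]))
E
```

```text
False [640.18917682  98.30609471 214.97445706] [-0.10053473 -0.05778801 -3.16938693]
[ 0.04640674  0.02870067 -3.20878895] [640.18950752  98.30584122 190.01644479]
184 184.03605205790572 [-0.16  0.08 -2.54] 16.4833
176 176.23749285203726 [ 1.05  0.39 -1.41] 17.4333
168 168.20560305186942 [ 1.78  0.33 -0.27] 18.3833
```

View pics/d.png

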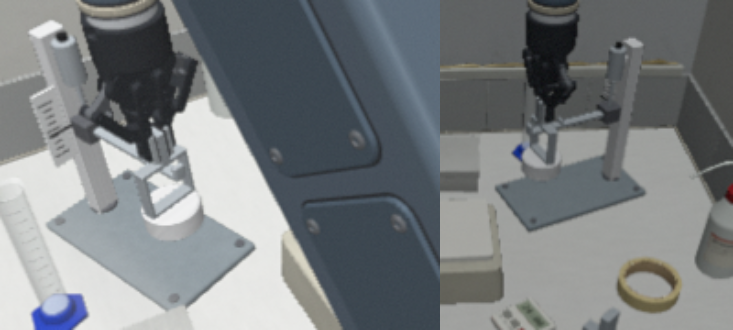

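The stirrup is on the hook and the spring is taking the load. I finish lowering until the arm carries none of it and check that it is still.

Run:
```python
from h import *
env.servo_line([*seat,164.3],feed=15); env.hold(.4); print(fz().round(2),env.read_tcp_pos())
env.servo_line([*(seat+1.0*ax),164.3],feed=10); env.hold(.4); print(fz().round(2),env.read_ft_torque(),env.read_tcp_pos(),env.read_clock())
```

```text
[1.94 0.33 0.3 ] [640.25804736  98.25249975 164.33645276]
[-1.94 -0.85  0.42] [-0.05991961  0.39439457  0.03387594] [640.89413037  98.53201378 164.16101653] 20.7333
```

Run:
```python
from h import *
env.servo_line([*(seat+.5*ax),164.3],feed=10); env.hold(1.0); F=fz();print(F.round(2),env.read_tcp_pos())
if abs(F[2]-.31)<.35:
    env.gripper_to(0.4); env.hold(.5); print(env.read_grip_width(),fz(4).round(2))
    hit=env.servo_line([*(seat+.5*ax),215],feed=40,force_limit=4); print(hit)
    if not hit: env.servo_line([*(seat+.5*ax),300],feed=120); env.servo_line([560,60,330],feed=120)
    env.hold(1.5)
print(env.read_tcp_pos(),env.read_clock())
zs=[]
for i in range(3):
    p,P=cloud("side"); q,S=cloud("scene"); t=(S[...,:2]-seat)@ax; s=(S[...,:2]-seat)@[-ax[1],ax[0]]
    m=(abs(s)<9)&(t>35)&(t<85)&(S[...,2]>120)&(S[...,2]<190); zs.append(np.nanmedian(S[...,2][m])); env.hold(.3)
print(zs)
save("e.png",np.hstack([cv2.resize(q[110:290,50:290],(440,330)),cv2.resize(p[50:230,240:400],(293,330))]))
```

```text
[-0.11  1.57  0.61] [640.84051495  98.47855598 164.34185009]
0.39825902364020976 [-0.28 -0.04 -0.02]
False
[560.00864975  59.99125907 330.00293007] 28.1417
[np.float64(155.19998300173916), np.float64(155.22665539819656), np.float64(155.07641077274081)]
```

View pics/e.png

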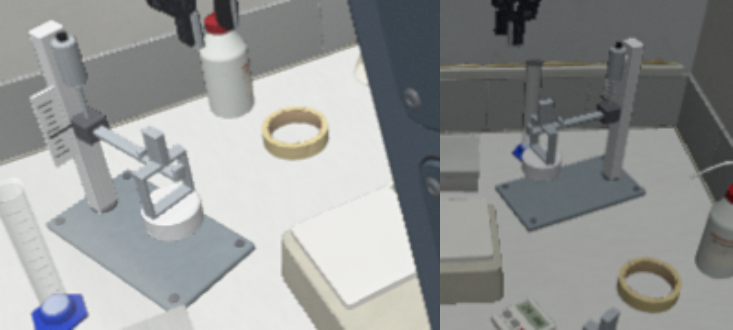

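The weight hangs on the hook's seat. The hook is steady at about 20 mm down, and the gripper is clear.

```bash
python3 -c "
from h import *
print(env.sign_off())"
```

```text
the job is handed in; nothing more can be done
None
```

The wide check weight hangs by its stirrup on the scale's hook, lowered while held and let go only once the spring carried it; the hook is steady about 20 mm down, the slim weight was not touched, and the job was handed in at about 29 s.

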